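# Bring out the full capsule tray and close the empty one

## Task

Of the two coffee-capsule boxes on the worktop, the one whose tray stands out is empty and the shut one is full. First press the release key on the roof of the shut box so that its tray springs fully out, and leave it out; then push the empty tray of the other box home until it clicks and stays shut.

Things in the scene. Friction and masses are not known exactly. Their poses are not given: they have to be found in the camera images.
- full_key_top (a point): Top centre of the shut box's release key: aluminium block 28 (x) x 40 mm (y) on the roof of a fixed black box 117 deep (x), 150 wide, 68 mm high. Key centre 27 mm behind the box's front face, key top 80 mm above worktop. Travels 9 mm down on a spring, 5 N fully down; frees the tray after about 5 mm. Box axes: x level from front to back (away from robot), y left, z up.
- full_tray (a joint): How far the shut box's tray stands out, in m: about 0 latched shut (start), 0.045 fully out. A spring drives it out of the front, towards the robot (box -x), once the key is pressed. It holds two white coffee capsules with printed lids, hidden until it is out.
- empty_front (a point): Centre of the outer face of the empty tray's white front panel, standing out of the other, identical box; moves with the tray. Panel upright, 138 wide (y), 55 high (z), 10 mm thick; lower edge 7, upper edge 62 mm above worktop. Shut, it lies flush in the box's front, in an opening 142 mm wide. Box axes: x level into the box (the way to push), y left, z up.
- empty_tray (a joint): How far the empty tray stands out, in m: 0.045 fully out (start), about 0 latched shut. Push it in along box x against its spring: 4 to 7 N, about 10 N at the latch, which catches within 2 mm of 0 (that box's key dips and snaps up). It can go 6 mm past 0 to a hard stop and returns to about 0 when let go; unlatched it springs out again.
Mind the look-alikes: they are no part of the job. Leave any green look-alike of the part that bears empty_front alone.

How it is judged (in metres and radians):
On the way, in this order (a step that is already met when the one before it is completed fails the run):
1. the tray of the shut box has sprung out while the empty tray is still out (value of joint full_tray above 0.035 m and value of joint empty_tray above 0.03 m), for 0.2 s.
2. the empty tray has been pushed home (value of joint empty_tray below 0.004 m), for 0.2 s.
At the end, for the whole second after the job is handed in: The full tray is left standing out of its box (more than 35 mm of its 45 mm), and the empty tray stays latched shut by itself (within 4 mm of shut), both at rest (value of joint full_tray above 0.035 m and value of joint empty_tray below 0.004 m and velocity of joint full_tray between -0.01 and 0.01 m/s and velocity of joint empty_tray between -0.01 and 0.01 m/s); the robot touches nothing.
It also fails if it takes over 38 s, if anything falls off the work surface, if the arm or the gripper's body presses on something with over 40 N, if the wrist force passes 120 N, or if a joint passes its speed limit or range.

## Robot

A 6-joint arm with a two-finger parallel gripper is mounted at the origin on a cart in front of the work surface, level with it; the furniture and walls round the work are solid. World frame = base frame: x ahead of the robot, y to its left, z up, the work surface at z = 0. Lengths are in mm, angles in degrees, forces in N, time in s.
With the tool pointing down it reaches from about 350 to 850 mm from the base axis. Payload 8.1 kg.
Tool frame: the origin (TCP) lies midway between the tips of the shut fingers; the grasp point (between the pads) lies 19 mm behind it; z points along the fingers, y is the line along which they close (so a half turn about z gives the same grasp; the last joint's range is limited). The gripper opens to 85 mm and grips with 20 to 120 N. Pads are 22 mm wide; open, the fingers measure 114 mm over their backs; the gripper's body (76 mm by 85 mm) begins 54 mm behind the grasp point. The pads swing forward as they close: fully open they stand 13 mm farther back than shut.
Start: joints at [59.507, 7.471, 85.268, -0, 87.261, -4.893], TCP at [259.229, 541.115, 203.392] pointing down, gripper open.
Joint ranges: [-169.43, 169.43], [-51.17, 129.36], [1.28, 143.12], [-76.62, 256.62], [0, 156.53], [-152.29, 152.29]. Speed limits (degrees/s): [136.94, 136.94, 159.86, 180, 180, 180].

## Interface

Orientations are given as [roll, pitch, yaw] about the fixed x, y, z axes, in that order (R = Rz(yaw) Ry(pitch) Rx(roll)).
In Python, from bench import sense, snapshot, order, finder gives the robot as it stands.
- The arm moves only by the tool send_rows, never from a script. Its argument "steps" is a list of rows, each a list of 2 entries, a list of its own where there are three numbers: the shift along the world's x, y, z in units of 30 mm (1.0 is 30 mm), then the turn, a rotation vector about the world's x, y, z in rad. In form: [[[dx, dy, dz], [wx, wy, wz]], ...]. A call has 1 to 10 rows; each row is the pose to reach, as a shift and turn from the pose commanded when the call began; what a row does not reach only later rows make up. A row lasts 1/8 s, in which the tool goes at most 62.5 mm and 10.7 degrees, less where a joint would pass 70% of its speed; a pose out of reach is approached as far as the arm can. A call with a gripper value outside its range is refused whole. "fingers" is the closure, from 0 (fully open) to 1 (shut), set as the call begins (left out, the last holds). The fingers move at their own pace and stop on an object; "squeeze" is the grip in N (left out, the last holds). Time passes only in rows, so rows that repeat a pose let the fingers close. It gives the time, the measured TCP pose, the force, the opening and the grip force at its end, in the units of the state.
- sense(): the state, without advancing time (a new reading comes with each control period).
- snapshot(name): name is "scene" or "top" or "wrist"; returns a dict with "img" (384x512x3 uint8, red, green, blue), "K" (3x3 intrinsics, pixels), "k1" (the pictures are not rectified: a ray, as slopes to the right and down, at radius r is drawn at 1 + k1 r^2 times it, then the intrinsics apply), "pose" (4x4, takes a point from camera to world coordinates). Camera axes: x right, y up, looking along -z (the intrinsics and any distortion apply to the point x, -y, -z); pixel columns grow to the right and rows downward; lengths in mm; the calibration is good to about 2 mm. A picture is of the moment at which its call begins. There is no depth.
- order.hand_in(): hands the job in; it is judged then, once.
Trained networks look in the newest picture that a camera, given by its name, has taken for a name from the list of things; names that differ only in an ending like _2 or _b are one class to them, and where a whole thing is asked for, a point or a joint stands for the part that bears it (a point fixed in the world has none). Each returns a list of dicts, best first, with "confidence" (0 to 1); they miss things now and then, are a little off and sometimes report something else, mostly with a low value. They report only what shows in the picture. A call takes as long as a camera call. They do not tell look-alikes from the thing itself.
- finder.find_in(label, camera): "box" ([left, top, width, height] as shares, 0 to 1, of the picture: columns of its width, rows of its height, round what is visible of it).
- finder.trace(label, camera): "mask" (384x512 bool, what is visible of it) and "box" ([left, top, width, height] as shares, 0 to 1, of the picture: columns of its width, rows of its height, round what is visible of it).
- finder.pinpoint(label, camera): "at" ([column, row] as shares, 0 to 1, of the picture: columns of its width, rows of its height: a listed point, or the origin of a listed thing).
The state is a dict: "time": time; "joint_pos": joint angles; "qd": joint speeds; "joint_efforts": joint torques, N m; "tool_pos": TCP position; "tcp_rot": TCP orientation; "ft_force": force on the tool from outside, world axes, zero at the start; "wrist_torque": the same for the moment, N m; "finger_gap": finger opening in mm; "grip_force": force on a finger pad.
Only numpy, scipy, OpenCV 4.12 (cv2) and the standard library are available. Lean on these libraries where they do the work, as an engineer would, in place of code of your own. Each camera call takes 0.05 s, during which the arm holds its last target. There are 200 camera calls.

## Working session

There is one attempt and no reset: what is moved stays moved. The work goes in short steps, Python scripts to look and compute and a tool call to move; the robot and the scene stay as the last step left them, time stands still between calls to the robot, and variables do not carry over. Pictures are saved under pics/ and viewed, at most 10 in all, crops included, and the job is handed in when it is done.

Besides the shell and the picture viewer there is one more tool, called in YAML: its name, and indented under it one key for each argument. send_rows: Moves the arm, as the interface text tells. Its arguments: {"type":"object","properties":{"steps":{"type":"array"},"fingers":{"type":"number"},"squeeze":{"type":"number"}},"required":["steps"]}

```bash
mkdir -p pics
cat > h.py <<'E'
import numpy as np, cv2
from bench import sense, snapshot, order, finder
def ray(s,u,v):
    K=s["K"]; k=s["k1"]
    d=np.array([(u-K[0][2])/K[0][0],(v-K[1][2])/K[1][1]]); p=d.copy()
    for _ in range(20): p=d/(1+k*(p@p))
    P=np.array(s["pose"]); return P[:3,3],P[:3,:3]@np.array([p[0],-p[1],-1])
def onz(s,u,v,z):
    o,d=ray(s,u,v); return o+d*(z-o[2])/d[2]
def proj(s,w):
    P=np.array(s["pose"]); c=P[:3,:3].T@(np.array(w)-P[:3,3]); p=np.array([c[0],-c[1]])/-c[2]
    p=p*(1+s["k1"]*(p@p)); K=s["K"]; return [K[0][0]*p[0]+K[0][2],K[1][1]*p[1]+K[1][2]]
def save(s,n): cv2.imwrite("pics/"+n,cv2.cvtColor(s["img"],cv2.COLOR_RGB2BGR))
E
python3 - <<'E'
from h import *
np.set_printoptions(precision=1,suppress=True)
ims=[]
for c in("scene","top"):
    s=snapshot(c); ims.append(s["img"]); print(c,np.array(s["pose"])[:3,3])
    for l,z in(("full_key_top",80),("empty_front",34)):
        for r in finder.pinpoint(l,c):
            u,v=r["at"][0]*512,r["at"][1]*384; print(l,round(r["confidence"],2),round(u),round(v),onz(s,u,v,z))
for n,i in zip("ab",ims): cv2.imwrite(f"pics/{n}.png",cv2.cvtColor(cv2.resize(i,(800,600)),cv2.COLOR_RGB2BGR))
print(sense())
E
```

```text
scene [ 168.2 -600.1  826.4]
full_key_top 0.48 215 144 [523.1 198.4  80. ]
empty_front 0.89 301 287 [ 499.8 -248.4   34. ]
empty_front 0.78 214 238 [398.7 -45.3  34. ]
top [ 404.6  -16.1 1102.3]
full_key_top 0.77 158 184 [532.2 193.9  80. ]
empty_front 0.88 358 207 [ 493.8 -251.7   34. ]
{'time': 0.3, 'joint_pos': array([59.5,  7.5, 85.3, -0. , 87.3, -4.9]), 'qd': array([ 0. , -0.1, -0.1,  0. ,  0. ,  0.1]), 'joint_efforts': array([ -0. , -56.9, -50. ,  -0. ,   0. ,  -0. ]), 'tool_pos': array([259.1, 540.9, 203. ]), 'tcp_rot': array([-180. ,   -0. ,  154.4]), 'ft_force': array([0.6, 0.2, 0.8]), 'wrist_torque': array([ 0.1, -0.1,  0. ]), 'grip_force': 0.0, 'finger_gap': 85.37095857140557}
```

View pics/a.png

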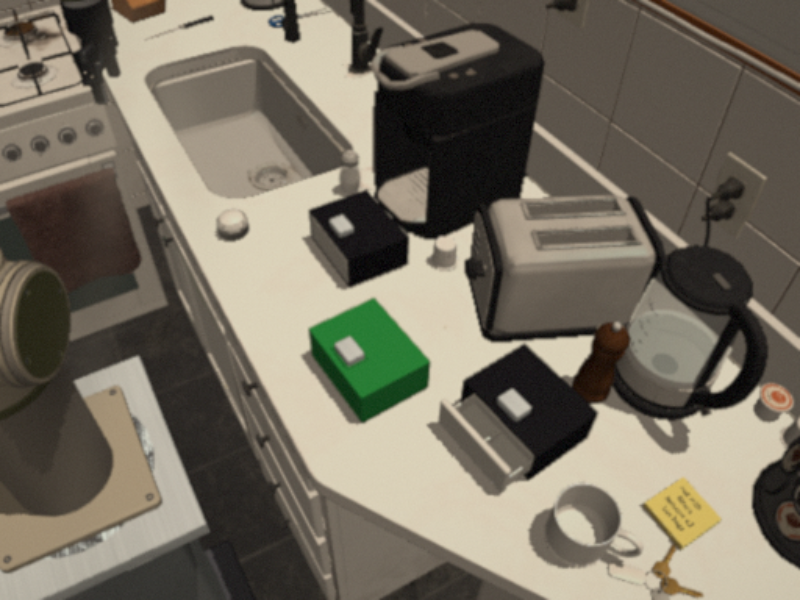

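View pics/b.png

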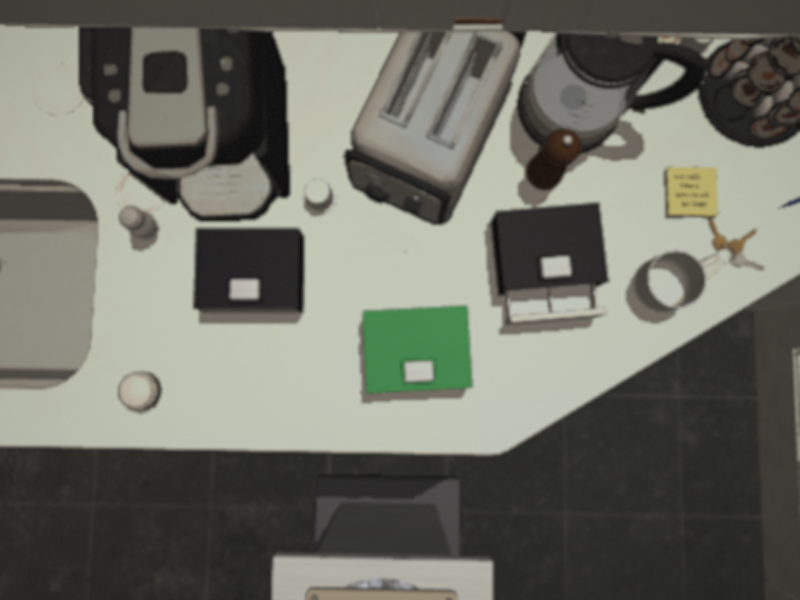

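The scene picture shows black shut box (key at 342,224 of 800×600), green box (349,350) and black box with tray out (key 514,403; panel 487,440). In the top picture these are at (245,289), (418,371) and panel (556,315). Look-alikes for the key: the green box's key at (418,371) and the empty box's key at (556,266). For the panel: the green box's front at (418,392). I choose the black shut box's key (245,289) and the white panel (556,315), then check both in one crop.

Run:
```python
from h import *
np.set_printoptions(precision=1,suppress=True)
s=snapshot("top"); im=s["img"]; hsv=cv2.cvtColor(im,cv2.COLOR_RGB2HSV)
dark=((hsv[...,2]<55)).astype(np.uint8)
n,lab,st,cen=cv2.connectedComponentsWithStats(dark)
for nm,(u,v) in dict(full=(145,160),empty=(345,145)).items():
    m=(lab==lab[v,u]).astype(np.uint8)
    c=max(cv2.findContours(m,0,2)[0],key=cv2.contourArea)
    b=cv2.boxPoints(cv2.minAreaRect(c)); print(nm,st[lab[v,u]])
    w=np.array([onz(s,*p,68) for p in b]); print(w)
    for i in range(4): e=w[(i+1)%4]-w[i]; print(np.linalg.norm(e),np.degrees(np.arctan2(e[1],e[0])))
for l,z in(("full_key_top",80),("empty_front",62)):
    for r in finder.trace(l,"top"):
        c=max(cv2.findContours(r["mask"].astype(np.uint8),0,2)[0],key=cv2.contourArea)
        R=cv2.minAreaRect(c); print(l,r["confidence"],R,np.array([onz(s,*p,z) for p in cv2.boxPoints(R)]))
a=cv2.resize(im[130:220,110:210],None,fx=4,fy=4); b=cv2.resize(im[125:215,305:405],None,fx=4,fy=4)
cv2.imwrite("pics/c.png",cv2.cvtColor(np.hstack([a,b]),cv2.COLOR_RGB2BGR))
```

```text
full [ 125  147   69   52 3090]
[[503.8 269.4  68. ]
 [618.4 273.   68. ]
 [618.4 120.9  68. ]
 [503.9 119.1  68. ]]
114.69573869235322 1.8378985612000796
152.18876614123604 -90.00405389890172
114.53022321277392 -179.11198755147964
150.28530083723595 90.04174631276852
empty [ 315  131   73   58 3086]
[[ 646.5 -146.4   68. ]
 [ 666.4 -300.2   68. ]
 [ 550.2 -311.2   68. ]
 [ 530.7 -159.3   68. ]]
155.13508352821768 -82.63334474028257
116.65449885595993 -174.62242365095025
153.16212189102868 97.34389082550518
116.5418479670417 6.345977931492589
empty_front 0.66 ((354.4344787597656, 194.21380615234375), (22.754465103149414, 64.44329833984375), 85.2363510131836) [[ 537.2 -165.6   62. ]
 [ 551.6 -308.2   62. ]
 [ 501.1 -311.6   62. ]
 [ 486.8 -169.8   62. ]]
```

View pics/c.png

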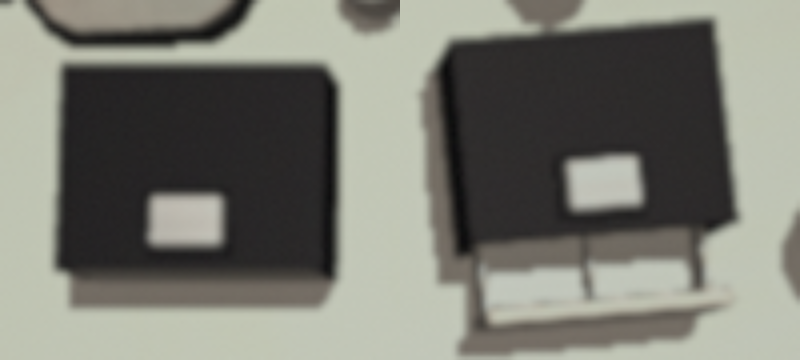

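The crop confirms it: the shut black box has its key at top-picture pixel (156.5,185), yaw about 0°. The open black box has its white panel centred near (358,203), yaw about 6.5°. I'm moving above the key with the fingers shut.

send_rows:
  steps:
    - [[1.1,-1.5,0],[0,0,0.1]]
    - [[2.2,-3,0],[0,0,0.2]]
    - [[3.4,-4.5,0],[0,0,0.3]]
    - [[4.6,-6,0],[0,0,0.4]]
    - [[5.8,-7.5,-0.3],[0,0,0.45]]
    - [[7,-9,-0.7],[0,0,0.45]]
    - [[8.2,-10.5,-1.1],[0,0,0.45]]
    - [[9.03,-11.5,-1.5],[0,0,0.45]]
    - [[9.03,-11.5,-1.5],[0,0,0.45]]
    - [[9.03,-11.5,-1.5],[0,0,0.45]]
  fingers: 1

```text
time: 1.7
tool_pos: [529.9, 196.4, 158.5]
tcp_rot: [180.0, -0.0, -179.8]
ft_force: [-0.0, -0.4, 0.3]
finger_gap: -0.1
grip_force: 0.0
```

Run:
```python
from h import *
np.set_printoptions(precision=1,suppress=True)
s=snapshot("wrist"); save(s,"d.png"); q=sense(); print(q["tool_pos"],q["tcp_rot"],q["finger_gap"],q["ft_force"])
print("tcp px",proj(s,q["tool_pos"]))
for c in("wrist","scene"):
  if c=="scene": s=snapshot(c)
  for r in finder.pinpoint("full_key_top",c):
    u,v=r["at"][0]*512,r["at"][1]*384; print(c,r["confidence"],u,v,onz(s,u,v,80))
```

```text
[529.9 196.9 158.8] [ 180.     0.  -179.8] 0.05908440714566451 [0.5 1.2 1.1]
tcp px [np.float64(253.1335363108136), np.float64(222.3049206025828)]
wrist 0.61 258.7136 186.5856 [527.8 201.7  80. ]
scene 0.7 216.5248 144.0 [526.  195.3  80. ]
```

View pics/d.png

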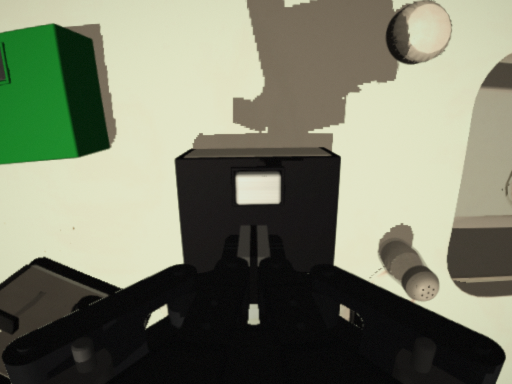

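The wrist view shows the shut box's key at (258,188), nearly under the shut fingers (253). Next I press it down.

send_rows:
  steps:
    - [[-0.07,0.05,-1.2],[0,0,0]]
    - [[-0.07,0.05,-2.2],[0,0,0]]
    - [[-0.07,0.05,-2.6],[0,0,0]]
    - [[-0.07,0.05,-2.75],[0,0,0]]
    - [[-0.07,0.05,-2.85],[0,0,0]]
    - [[-0.07,0.05,-2.85],[0,0,0]]
    - [[-0.07,0.05,-2.85],[0,0,0]]

```text
time: 2.78
tool_pos: [528.6, 197.8, 73.8]
tcp_rot: [180.0, 0.1, -179.8]
ft_force: [-0.1, 0.1, -0.0]
finger_gap: -0.2
grip_force: 0.0
```

Run:
```python
from h import *
s=snapshot("scene"); a=cv2.resize(s["img"][100:200,180:300],None,fx=4,fy=4); t=snapshot("top"); b=cv2.resize(t["img"][130:230,110:210],None,fx=4,fy=4)
cv2.imwrite("pics/e.png",cv2.cvtColor(np.hstack([a[:,:400],b]),cv2.COLOR_RGB2BGR))
q=sense();print(q["tool_pos"],q["ft_force"])
```

```text
[528.42611341 197.65447364  73.47208187] [-0.00302013 -1.29053869 -1.03935121]
```

View pics/e.png

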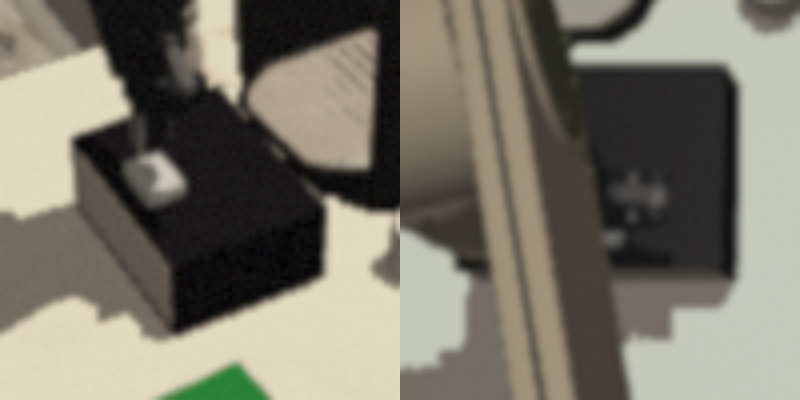

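Run:
```python
from h import *
np.set_printoptions(precision=1,suppress=True)
s=snapshot("scene")
print(proj(s,sense()["tool_pos"]))
for z in (71,80):
  for y in(178,218):
    for x in(514,542): print(x,y,z,np.array([4,4])*(np.array(proj(s,[x,y,z]))-[180,100]))
im=s["img"][125:160,200:240]; im=cv2.resize(im,None,fx=14,fy=14,interpolation=cv2.INTER_CUBIC)
cv2.imwrite("pics/f.png",cv2.cvtColor(cv2.convertScaleAbs(im,alpha=1.6),cv2.COLOR_RGB2BGR))
```

```text
[np.float64(217.0182647789049), np.float64(145.13211904634667)]
514 178 71 [142.  207.5]
542 178 71 [180.1 193.8]
514 218 71 [115.4 172.5]
542 218 71 [153.  159.4]
514 178 80 [141.3 197.1]
542 178 80 [179.7 183.5]
514 218 80 [114.6 162.2]
542 218 80 [152.4 149.1]
```

View pics/f.png

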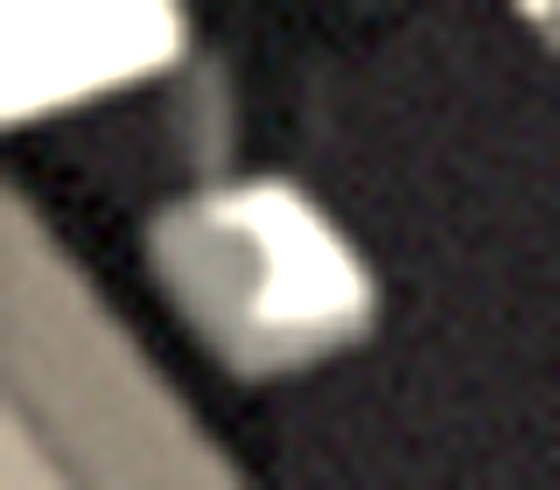

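The fingertip (grey, ending near scene pixel (216,146)) is at the key, whose centre looks like about (532,196). There is no force yet, so I'm centring and pressing deeper while watching the force.

send_rows:
  steps:
    - [[0.12,-0.06,0],[0,0,0]]
    - [[0.12,-0.06,-0.06],[0,0,0]]
    - [[0.12,-0.06,-0.1],[0,0,0]]
    - [[0.12,-0.06,-0.1],[0,0,0]]

```text
time: 3.42
tool_pos: [531.4, 195.8, 69.6]
tcp_rot: [-180.0, -0.0, -179.8]
ft_force: [-0.1, -0.5, -0.3]
finger_gap: 0.1
grip_force: 0.0
```

Run:
```python
from h import *
f=[]
for i in range(3): s=snapshot("scene"); q=sense(); f.append(q["ft_force"])
print(np.mean(f,0),q["tool_pos"],q["joint_efforts"])
im=cv2.resize(s["img"][120:180,190:250],None,fx=8,fy=8,interpolation=cv2.INTER_CUBIC)
cv2.imwrite("pics/g.png",cv2.cvtColor(cv2.convertScaleAbs(im,alpha=1.3),cv2.COLOR_RGB2BGR))
```

```text
[-0.84602441 -0.36293212  0.11096762] [531.58910309 195.83094555  69.87902669] [-1.36720907e-02 -5.40374422e+01 -4.64889872e+01 -1.02805843e-03
  4.47684259e-03  2.17865104e-04]
```

View pics/g.png

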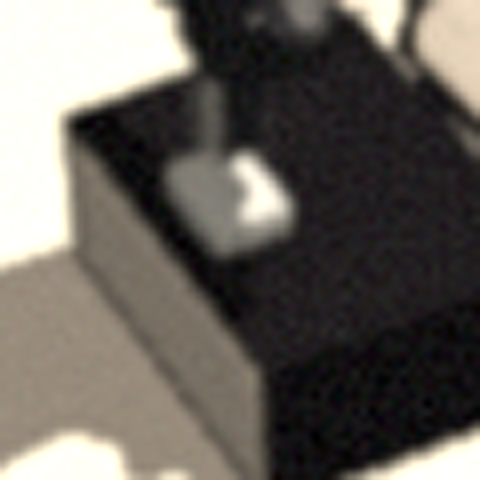

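The finger tip ends at crop (210,155), apparently above the key, which carries only its shadow. The reported height may sit above the key, so I'm continuing down in small steps while watching the force.

send_rows:
  steps:
    - [[0,0,-0.06],[0,0,0]]
    - [[0,0,-0.12],[0,0,0]]
    - [[0,0,-0.12],[0,0,0]]

```text
time: 3.95
tool_pos: [531.4, 195.7, 66.0]
tcp_rot: [-180.0, -0.0, -179.8]
ft_force: [0.1, -0.1, -0.7]
finger_gap: -0.1
grip_force: 0.0
```

Run:
```python
from h import *
np.set_printoptions(precision=1,suppress=True)
s=snapshot("wrist");q=sense(); print(q["ft_force"],q["tool_pos"],proj(s,q["tool_pos"]),np.array(s["pose"]),s["K"][0][0])
t=snapshot("scene")
a=cv2.resize(t["img"][110:170,190:240],(400,480),interpolation=cv2.INTER_CUBIC)
b=cv2.resize(s["img"][130:250,206:306],(400,480),interpolation=cv2.INTER_CUBIC)
cv2.imwrite("pics/i.png",cv2.cvtColor(cv2.convertScaleAbs(np.hstack([a,b]),alpha=1.8),cv2.COLOR_RGB2BGR))
```

```text
[ 0.2 -0.3 -1. ] [531.5 195.8  66.1] [np.float64(252.37674565559584), np.float64(222.40582041954792)] [[ -0.   -1.   -0.3 464.2]
 [  1.   -0.   -0.  196.2]
 [ -0.   -0.3   1.  236.4]
 [  0.    0.    0.    1. ]] 295.91533385691724
```

View pics/i.png

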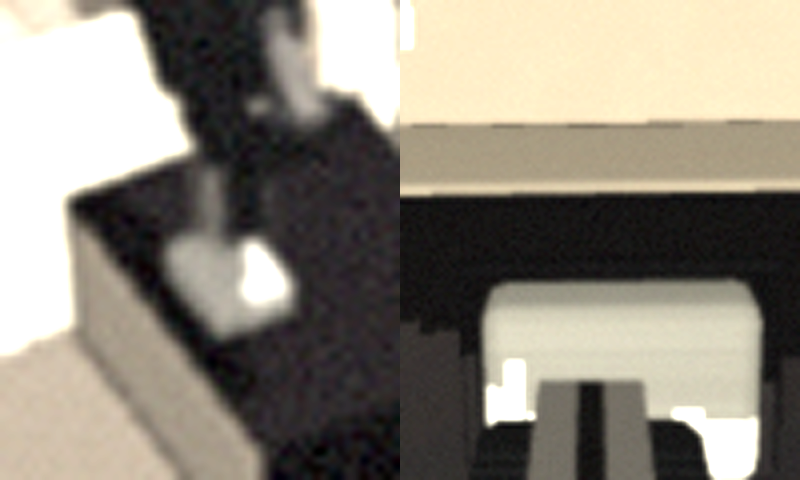

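The wrist view shows the tips at about (248,225), over the middle of the key and still clear of it. In the scene view the tip ends around 20 mm higher than the reported TCP. I'm going on down, guarded by force.

send_rows:
  steps:
    - [[0,0,-0.1],[0,0,0]]
    - [[0,0,-0.2],[0,0,0]]
    - [[0,0,-0.3],[0,0,0]]
    - [[0,0,-0.3],[0,0,0]]

```text
time: 4.55
tool_pos: [531.3, 195.7, 56.8]
tcp_rot: [-180.0, -0.0, -179.8]
ft_force: [0.1, 0.7, 0.1]
finger_gap: 0.2
grip_force: 0.0
```

send_rows:
  steps:
    - [[0,0,-0.1],[0,0,0]]
    - [[0,0,-0.2],[0,0,0]]
    - [[0,0,-0.2],[0,0,0]]

```text
time: 4.92
tool_pos: [531.5, 195.7, 51.1]
tcp_rot: [-180.0, -0.0, -179.8]
ft_force: [-0.4, -1.1, 0.0]
finger_gap: 0.2
grip_force: 0.0
```

Run:
```python
from h import *
np.set_printoptions(precision=1,suppress=True)
s=snapshot("wrist");t=snapshot("scene");q=sense(); print(q["ft_force"],q["tool_pos"],proj(t,q["tool_pos"]),proj(t,q["tool_pos"]+[0,0,25]))
a=cv2.resize(t["img"][110:170,190:240],(400,480),interpolation=cv2.INTER_CUBIC)
b=cv2.resize(s["img"][130:250,206:306],(400,480),interpolation=cv2.INTER_CUBIC)
cv2.imwrite("pics/j.png",cv2.cvtColor(cv2.convertScaleAbs(np.hstack([a,b]),alpha=1.8),cv2.COLOR_RGB2BGR))
```

```text
[-0.3 -1.2  0.5] [531.6 195.8  51.2] [np.float64(218.76954328501168), np.float64(151.42282933727031)] [np.float64(218.3874081573827), np.float64(144.33540710268792)]
```

View pics/j.png

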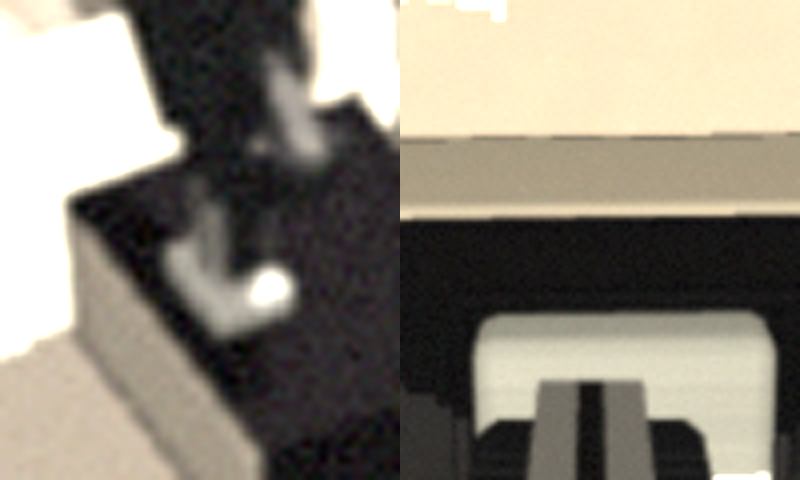

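Both views now show the tips just reaching the key top (scene tip at (217,144), matching about 25 mm above the reported TCP). I'm continuing down.

send_rows:
  steps:
    - [[0,0,-0.07],[0,0,0]]
    - [[0,0,-0.14],[0,0,0]]
    - [[0,0,-0.14],[0,0,0]]

```text
time: 5.4
tool_pos: [531.9, 195.8, 47.2]
tcp_rot: [180.0, 0.0, -179.8]
ft_force: [-0.4, 0.3, 3.1]
finger_gap: -0.1
grip_force: 1.6
```

send_rows:
  steps:
    - [[0,0,-0.07],[0,0,0]]
    - [[0,0,-0.12],[0,0,0]]
    - [[0,0,-0.12],[0,0,0]]

```text
time: 5.78
tool_pos: [531.9, 195.8, 43.7]
tcp_rot: [180.0, 0.0, -179.8]
ft_force: [-0.1, -0.5, 4.6]
finger_gap: -0.1
grip_force: 2.3
```

Contact: 4.6 N means the key is almost fully down. I'm lifting and checking the tray numerically.

send_rows:
  steps:
    - [[0,0,0.5],[0,0,0]]
    - [[0,0,2],[0,0,0]]
    - [[0,0,3.5],[0,0,0]]
    - [[0,0,4],[0,0,0]]
    - [[0,-2,4],[0,0,0]]
    - [[0,-4,4],[0,0,0]]
    - [[0,-4,4],[0,0,0]]

```text
time: 6.65
tool_pos: [531.0, 72.0, 163.0]
tcp_rot: [-179.9, -0.1, 179.9]
ft_force: [0.1, 0.8, 0.1]
finger_gap: 0.1
grip_force: 0.0
```

Run:
```python
from h import *
np.set_printoptions(precision=1,suppress=True)
q=sense(); print(q["ft_force"],q["tool_pos"])
for c in("scene","top"):
    s=snapshot(c)
    for l in("full_tray","empty_front","full_key_top"):
        for r in finder.trace(l,c):
            b=np.array(r["box"])*[512,384,512,384]; print(c,l,round(r["confidence"],2),b)
    for l,z in(("empty_front",34),("full_key_top",80)):
        for r in finder.pinpoint(l,c):
            u,v=r["at"][0]*512,r["at"][1]*384; print("pt",c,l,round(r["confidence"],2),u,v,onz(s,u,v,z))
print(s["img"][180:225:2,140].mean(1)); print(s["img"][180:225:2,170].mean(1))
```

```text
[0.1 0.8 0.1] [531.  72. 163.]
scene full_tray 0.92 [182.7 142.9  43.5  42.4]
scene empty_front 0.71 [280.4 253.5  58.8  62.3]
scene empty_front 0.65 [200.5 218.   30.2  49.3]
scene full_key_top 0.42 [211.1 137.8  12.7  15. ]
pt scene empty_front 0.88 213.4016 240.9984 [392.3 -52.7  34. ]
pt scene full_key_top 0.7 216.576 140.6976 [532.1 207.3  80. ]
top full_tray 0.61 [147.  198.9  45.   21.9]
top empty_front 0.56 [324.6 181.9  61.6  28.3]
top full_key_top 0.65 [149.1 175.6  17.2  14.8]
pt top empty_front 0.58 358.1952 204.4032 [ 499.  -253.1   34. ]
pt top full_key_top 0.58 155.5968 183.3984 [533.6 200.   80. ]
[60.3 61.3 59.3 61.3 60.3 59.3 59.3 60.  59.7 60.  60.  60.  59.3 60.3
 60.3 59.3 59.3 59.7 60.  60.  59.7 58.7 60. ]
[ 41.   39.   40.7  40.   40.3  39.7  41.   39.7  39.7  89.3 145.  139.7
 131.  166.7 174.7 142.  135.3 106.3 104.   90.  107.7 109.3 109.3]
```

The full tray is detected out (scene box at (183,143), top rows 199–221). The pushing line is along box x at yaw about 6.2° through the panel centre, about (498,-246). The tips are about 28 mm short of the TCP. I'm moving in front of the panel with the tool yawed, then tilted.

send_rows:
  steps:
    - [[-0.4,-1.8,0],[0,0,0.05]]
    - [[-0.8,-3.6,0],[0,0,0.108]]
    - [[-1.3,-5.4,0],[0,0,0.108]]
    - [[-1.7,-7.2,0],[0,0,0.108]]
    - [[-2.2,-9,0],[0,0,0.108]]
    - [[-2.6,-10.77,0],[0,0,0.108]]
    - [[-2.6,-10.77,0],[0,0,0.108]]
    - [[-2.6,-10.77,0],[0,0,0.108]]

```text
time: 8.25
tool_pos: [453.7, -246.9, 163.4]
tcp_rot: [180.0, 0.0, -173.7]
ft_force: [1.2, -0.3, -0.6]
finger_gap: 0.2
grip_force: 0.0
```

send_rows:
  steps:
    - [[0,0,-0.7],[0.01,-0.12,0]]
    - [[0,0,-1.5],[0.025,-0.24,0]]
    - [[0,0,-2.3],[0.04,-0.348,0]]
    - [[0,0,-3],[0.04,-0.348,0]]
    - [[0,0,-3],[0.04,-0.348,0]]

```text
time: 8.88
tool_pos: [452.8, -244.8, 71.6]
tcp_rot: [179.7, 19.9, -173.6]
ft_force: [0.5, -0.4, 0.3]
finger_gap: -0.2
grip_force: 0.0
```

Run:
```python
from h import *
np.set_printoptions(precision=1,suppress=True)
q=sense(); print(q["ft_force"],q["tool_pos"],q["tcp_rot"])
s=snapshot("wrist");t=snapshot("scene")
print(proj(s,[498,-246,62]),proj(s,q["tool_pos"]),proj(t,q["tool_pos"]))
for r in finder.trace("empty_front","wrist"): 
    m=r["mask"];c=max(cv2.findContours(m.astype(np.uint8),0,2)[0],key=cv2.contourArea)
    print(r["confidence"],np.array([onz(s,*p,62) for p in cv2.boxPoints(cv2.minAreaRect(c))]),np.array(r["box"])*[512,384,512,384])
a=cv2.resize(t["img"][220:320,250:350],(400,400)); b=cv2.resize(s["img"],(400,300)); b=np.vstack([b,np.zeros((100,400,3),np.uint8)])
cv2.imwrite("pics/k.png",cv2.cvtColor(cv2.convertScaleAbs(np.hstack([a,b]),alpha=1.3),cv2.COLOR_RGB2BGR))
```

```text
[ 0.5 -0.4  0.3] [ 452.8 -244.8   71.6] [ 179.7   19.9 -173.6]
[np.float64(243.7235359249426), np.float64(259.3913262324338)] [np.float64(252.26079336498614), np.float64(222.15612023781637)] [np.float64(282.2912108661704), np.float64(285.51624410100516)]
0.86 [[ 399.6 -145.9   62. ]
 [ 379.9 -154.    62. ]
 [ 375.8 -104.7   62. ]
 [ 396.2  -92.6   62. ]] [435.  120.6  77.   43.8]
0.78 [[ 460.6 -308.    62. ]
 [ 447.6 -190.7   62. ]
 [ 505.1 -174.1   62. ]
 [ 520.6 -313.3   62. ]] [154.7 211.5 181.8  63. ]
```

View pics/k.png

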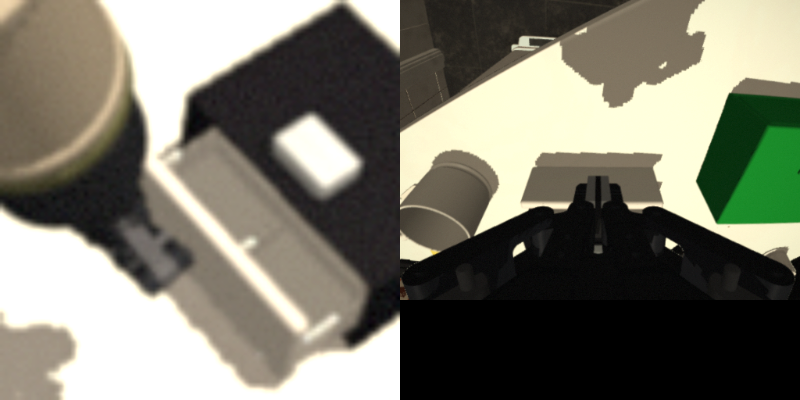

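The last picture shows the fingers in front of the white panel: wrist finger at (252,225 of 512), panel centre near column 246, so shift about 5 mm to −y. The green box is well clear. I'm descending, then pushing.

send_rows:
  steps:
    - [[0,-0.17,-0.9],[0,0,0]]
    - [[0,-0.17,-1.8],[0,0,0]]
    - [[0.5,-0.12,-1.87],[0,0,0]]
    - [[1.0,-0.06,-1.87],[0,0,0]]
    - [[1.3,-0.03,-1.87],[0,0,0]]
    - [[1.5,-0.01,-1.87],[0,0,0]]
    - [[1.7,0.01,-1.87],[0,0,0]]
    - [[1.7,0.01,-1.87],[0,0,0]]

```text
time: 10.02
tool_pos: [504.9, -247.2, 17.7]
tcp_rot: [180.0, 20.1, -173.6]
ft_force: [-3.9, -1.3, 3.0]
finger_gap: 0.1
grip_force: 2.0
```

send_rows:
  steps:
    - [[0.3,0.03,0],[0,0,0]]
    - [[0.6,0.065,0],[0,0,0]]
    - [[0.8,0.09,0],[0,0,0]]
    - [[0.95,0.1,0],[0,0,0]]
    - [[1.05,0.115,0],[0,0,0]]
    - [[1.05,0.115,0],[0,0,0]]

```text
time: 10.78
tool_pos: [535.2, -244.0, 17.3]
tcp_rot: [179.9, 20.0, -173.6]
ft_force: [-9.4, -1.9, 6.0]
finger_gap: 0.5
grip_force: 4.6
```

send_rows:
  steps:
    - [[0.08,0.01,0],[0,0,0]]
    - [[0.15,0.015,0],[0,0,0]]
    - [[0.15,0.015,0],[0,0,0]]

```text
time: 11.15
tool_pos: [539.9, -243.5, 17.4]
tcp_rot: [179.9, 20.0, -173.6]
ft_force: [-7.6, -1.6, 4.4]
finger_gap: 0.3
grip_force: 3.6
```

send_rows:
  steps:
    - [[0.06,0.005,0],[0,0,0]]
    - [[0.1,0.01,0],[0,0,0]]
    - [[0.1,0.01,0],[0,0,0]]

```text
time: 11.52
tool_pos: [543.1, -243.2, 17.4]
tcp_rot: [179.9, 20.0, -173.7]
ft_force: [-5.5, -1.7, 3.9]
finger_gap: 0.1
grip_force: 2.6
```

send_rows:
  steps:
    - [[0.05,0.005,0],[0,0,0]]
    - [[0.07,0.007,0],[0,0,0]]
    - [[0.07,0.007,0],[0,0,0]]

```text
time: 11.9
tool_pos: [545.1, -243.0, 17.4]
tcp_rot: [179.9, 20.0, -173.7]
ft_force: [-6.2, -2.8, 4.6]
finger_gap: -0.1
grip_force: 3.2
```

send_rows:
  steps:
    - [[-0.1,-0.01,0],[0,0,0]]
    - [[-0.25,-0.03,0],[0,0,0]]
    - [[-0.3,-0.03,0],[0,0,0]]
    - [[-0.3,-0.03,0],[0,0,0]]

```text
time: 12.4
tool_pos: [536.7, -243.4, 17.4]
tcp_rot: [179.9, 20.1, -173.7]
ft_force: [0.0, -0.1, -0.5]
finger_gap: 0.1
grip_force: 0.0
```

The force is gone, so it's latched. I'm withdrawing and verifying.

send_rows:
  steps:
    - [[-1,-0.1,0],[0,0,0]]
    - [[-2.5,-0.3,0],[0,0,0]]
    - [[-3,-0.3,1.5],[0,0,0]]
    - [[-4,-0.3,3.2],[0,0,0]]
    - [[-5,-0.3,5],[0,0,0]]
    - [[-5,-0.3,6],[0,0,0]]
    - [[-5,-0.3,6],[0,0,0]]
    - [[-5,-0.3,6],[0,0,0]]

```text
time: 13.4
tool_pos: [387.8, -251.0, 196.9]
tcp_rot: [179.9, 19.9, -173.8]
ft_force: [0.8, -0.2, -0.2]
finger_gap: 0.1
grip_force: 0.0
```

Run:
```python
from h import *
np.set_printoptions(precision=1,suppress=True)
q=sense(); print(q["ft_force"],q["tool_pos"],q["time"])
for c in("scene","top"):
    s=snapshot(c)
    for l in("full_tray","empty_tray","empty_front"):
        for r in finder.trace(l,c): print(c,l,round(r["confidence"],2),np.array(r["box"])*[512,384,512,384])
    print([onz(s,r["at"][0]*512,r["at"][1]*384,34) for r in finder.pinpoint("empty_front",c)])
```

```text
[ 0.8 -0.2 -0.2] [ 387.8 -251.   196.9] 13.4
scene empty_tray 0.76 [296.4 246.7  46.8  58.7]
scene empty_tray 0.67 [220.3 252.9   9.3  13.2]
scene empty_front 0.86 [297.9 248.2  40.   56.4]
scene empty_front 0.54 [218.2 250.2  13.6  17.9]
[array([ 538.5, -241.5,   34. ]), array([398.9, -47.1,  34. ])]
top full_tray 0.91 [130.3 202.5  59.9  18.7]
top empty_tray 0.75 [324.1 181.9  42.7   8.9]
top empty_front 0.74 [324.  182.   57.    8.8]
[array([ 541.4, -241.2,   34. ])]
```

```bash
python3 -c "from bench import order; print(order.hand_in())"
```

```text
the job is handed in; nothing more can be done
None
```

Job handed in (no verdict was returned): I pressed the shut box's key and its tray stands out in the images, then pushed the empty tray home, where it read shut and stayed put after I withdrew the arm at about 13 s.

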